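Load the last centring collar and hold its seat at the pointer

TASK

Lift the hanging brass collar up out of its forked holder and lower it (do not drop it) over the spigot of the yellow-marked empty seat on the rotary stand. Bring that seat round until it faces the blue pointer squarely, so the fitter across the bench can screw the collar down. Finish while still gripping the stand's black hand grip, keeping the turntable still there; leave the other collar, the spanner and the clamp where they are.

Things in the scene. Friction and masses are not known exactly. Their poses are not given: they have to be found in the camera images.
- collar_mid (a point): Centre (half-way up) of the loose brass collar, 0.27 kg: an upright tube, 40 mm outside, 32 mm bore, 52 mm tall (z its axis), with a flange 58 mm across, 6 mm thick, its underside 16 mm above the lower end. It hangs by the flange in one of the rack's forks, lower end 84 mm above the bench; the 30 mm of plain tube above the flange can be gripped from above.
- rack: Fixed steel rack, 210 mm wide along its y, with two forks centred at y = +60 and -60 mm, x = 0, pointing to its -x. A collar hangs centred on each and is lifted straight up. Prongs: tops 100 mm above the bench, 44 mm apart, tips turned up to 109 mm, the rack's highest point. Origin: on the bench, midway between the forks' centres.
- seat (a point): Yellow-marked empty seat on the turntable: its centre on the plate's top face, 62 mm above the bench, 105 mm from the axis. A steel spigot stands on it, 26 mm across for 13 mm, then tapering to 12 mm at its top, 24 mm above the plate; a yellow disc 74 mm across surrounds it. A seated collar stands with its lower end on the plate around the spigot, 3 mm play all round.
- front (a point): The fixed spot in front of the stand's blue pointer, 105 mm from the turntable's axis, at the plate's height: where the centre of the marked seat must come. The blue pointer itself is a flat arrow just outside the plate's rim, 150 to 208 mm from the axis in the same direction, pointing at the axis.
- turntable: Round steel plate, 290 mm across, 10 mm thick, turning either way without stops (about 1 to 2 N at the hand grip); stays where left. Origin: on its vertical axis at the underside, 52 mm above the bench; x points to the marked seat. Four brass collars are screwed to it, 52 mm tall, 60 and 120 degrees either side of the marked seat, 105 mm from the axis.
- handgrip: Black upright hand grip on the turntable, diagonally opposite the marked seat, 105 mm from the axis: a cylinder 24 mm in diameter and 70 mm tall. Origin: centre of its lower end, 70 mm above the bench. It revolves freely on its own upright stud, so a gripper holding it need not turn as the table turns.
- spare: Black plastic collar of the same shape, hanging in the other fork (origin: centre of its lower end). To be left alone.
- spanner: Steel open-ended spanner, 170 mm long, lying on the bench. To be left alone.
- clamp: Black bottle clamp with a steel roller, about 90 x 26 x 32 mm, lying on the bench. To be left alone.
Mind the look-alikes: they are no part of the job. Of the things like the part that bears collar_mid, leave any that is green; of the rest the smaller one is meant.

How it is judged (in metres and radians):
On the way, in this order (a step that is already met when the one before it is completed fails the run):
1. the brass collar is lifted clear of its fork in the gripper (height (world z) of collar_mid above 0.135 m and contact force between the fingers and collar above 1 N and contact force between collar and rack below 0.1 N), for 0.1 s.
2. the collar is seated over the spigot of the marked seat and released (horizontal distance between collar_mid and seat below 0.005 m and z of collar_mid in the frame of seat below 0.029 m and angle between collar_mid's own z axis and vertical below 0.06 rad and contact force between the fingers and collar below 0.1 N), for 0.2 s.
At the end, for the whole second after the job is handed in: Collar down on the marked seat (5 mm of centre, within 3 mm of the plate, upright to 3.4 degrees); seat centre within 10 mm of the spot before the blue pointer; fingers hold the hand grip (over 2 N), turntable still (under 0.05 rad/s) (horizontal distance between seat and front below 0.01 m and contact force between the fingers and handgrip above 2 N and angular speed of turntable below 0.05 rad/s and horizontal distance between collar_mid and seat below 0.005 m and z of collar_mid in the frame of seat below 0.029 m and angle between collar_mid's own z axis and vertical below 0.06 rad); the arm keeps its last pose, push and grip.
It fails at once if the brass collar is dropped (linear speed of collar above 0.8 m/s and contact force between the fingers and collar below 0.1 N).
It fails at once if the black collar is disturbed (distance of spare from where it was at the start of the episode above 0.02 m).
It fails at once if the spanner is pushed away (distance of spanner from where it was at the start of the episode above 0.03 m).
It fails at once if the clamp is pushed away (distance of clamp from where it was at the start of the episode above 0.03 m).
It also fails if it takes over 58 s, if anything falls off the work surface, if the arm or the gripper's body presses on something with over 40 N, if the wrist force passes 120 N, or if a joint passes its speed limit or range.

ROBOT

A 6-joint arm with a two-finger parallel gripper is mounted at the origin on the work surface. World frame = base frame: x ahead of the robot, y to its left, z up, the work surface at z = 0. Lengths are in mm, angles in rad, forces in N, time in s.
With the tool pointing down it reaches from about 350 to 875 mm from the base axis. Payload 4.2 kg.
Tool frame: the origin (TCP) lies at the very end of the fingers, on their centre line; the grasp point (between the pads) lies 19 mm behind it; z points along the fingers, y is the direction in which the jaws open and shut (so a half turn about z gives the same grasp; the last joint's range is limited). The gripper opens to 85 mm and grips with 20 to 120 N. Pads are 22 mm wide; open, the fingers measure 114 mm over their backs; the gripper's body (76 mm by 85 mm) begins 54 mm behind the grasp point. The pads swing forward as they close: fully open they stand 13 mm farther back than shut.
Start: joints at [-0.878, 0.385, 0.008, 0, -1.194, -0.259], TCP at [262.713, -567.081, 231.312] pointing down, gripper open.
Joint ranges: [-3.14, 3.14], [-1.21, 2.06], [-1.07, 1.41], [-3.16, 2.05], [-2.99, -0.16], [-3.1, 3.1]. Speed limits (rad/s): [2.79, 2.79, 3.14, 3.14, 3.14, 3.14].

INTERFACE

Orientations are given as a unit quaternion [x, y, z, w].
In Python, from bench import read_state, get_image, camera_params, job_done gives the robot as it stands.
- The arm moves only by the tool send_rows, never from a script. Its arguments are lists of equal length, an entry for each row: "translation": the shift along the tool's x, y, z in m, a list of three; "yaw": the turn about the tool's z in degrees; "fingers": the closure in counts, from 0 (fully open) to 255 (shut). A call has 1 to 12 rows; each row is the pose to reach, as a shift and turn from the pose measured when the call began, along the tool's axes at that moment; what a row does not reach only later rows make up. A row lasts 1/10 s, in which the tool goes at most 50 mm and 8.59 degrees, less where a joint would pass 70% of its speed; a pose out of reach is approached as far as the arm can. A call with a gripper value outside its range is refused whole. The fingers move at their own pace and stop on an object; the grip force is fixed at half the most. Time passes only in rows, so rows that repeat a pose let the fingers close. It gives the time, the measured TCP pose, the force and the opening at its end, in the units of the state.
- read_state(): the state, without advancing time (a new reading comes with each control period).
- get_image(name): name is "side" or "top"; returns the picture (384x512x3 uint8, blue, green, red); there is no depth.
- camera_params(name): a dict with "mtx" (3x3 intrinsics, pixels), "rvec" (rotation vector, rad) and "tvec" (3), from world to camera coordinates, as OpenCV has them. Camera axes: x right, y down, z forward; pixel columns grow to the right and rows downward; lengths in mm; the calibration is good to about 2 mm. A picture is of the moment at which its call begins. camera_params takes no time and is no camera call.
- job_done(): hands the job in, once; it reports no verdict.
The state is a dict: "clock": time; "joints": joint angles; "joint_vel": joint speeds; "joint_efforts": joint torques, N m; "position": TCP position; "ee_rot": TCP orientation; "contact_force": force on the tool from outside, world axes, zero at the start; "wrist_torque": the same for the moment, N m; "gripper_width": finger opening in mm.
Only numpy, scipy, OpenCV 4.12 (cv2) and the standard library are available. Lean on these libraries where they do the work, as an engineer would, in place of code of your own. Each camera call takes 0.05 s, during which the arm holds its last target.

## Working session

There is one attempt and no reset: what is moved stays moved. The work goes in short steps, Python scripts to look and compute and a tool call to move; the robot and the scene stay as the last step left them, time stands still between calls to the robot, and variables do not carry over. Pictures are saved under pics/ and viewed, and the job is handed in when it is done.

Besides the shell and the picture viewer there is one more tool, called as a command line: name --pt "numbers of a row" for each row, then --argument value for the rest. send_rows: Moves the arm, as the interface text tells. Its arguments: {"type":"object","properties":{"translation":{"type":"array","items":{"type":"array","items":{"type":"number"}}},"yaw":{"type":"array","items":{"type":"number"}},"fingers":{"type":"array","items":{"type":"number"}}},"required":["translation","yaw","fingers"]}

```bash
ls; mkdir -p pics; python3 - <<'E'
from bench import *
import cv2
print(read_state())
for n in("side","top"):
    cv2.imwrite(f"pics/{n}0.png",get_image(n)); print(n,camera_params(n))
E
```

```text
pics
{'clock': 0.0, 'joints': array([-8.78398153e-01,  3.85540377e-01,  6.59585997e-03, -4.87403486e-04,
       -1.19401388e+00, -2.58592142e-01]), 'joint_vel': array([ 9.58878865e-04, -1.91781615e-03, -9.43781248e-04, -1.49162042e-03,
       -4.35182020e-04, -5.45732028e-05]), 'joint_efforts': array([-5.97107628e-04, -3.92292523e+01,  1.88402814e+01,  4.18630779e+00,
       -4.60546813e-03, -9.14741179e-06]), 'position': array([ 262.45737466, -566.5594778 ,  230.22135767]), 'ee_rot': array([-2.15118307e-01,  9.76587371e-01,  1.06480368e-03, -2.93492980e-04]), 'contact_force': array([-0.34119024,  0.01084529, -0.52334287]), 'wrist_torque': array([-0.04268055, -0.05711548,  0.05057069]), 'gripper_width': 85.3481696063886}
side {'mtx': array([[378.30328213,   0.        , 251.82159864],
       [  0.        , 378.30328213, 190.18000004],
       [  0.        ,   0.        ,   1.        ]]), 'rvec': array([ 0.70788598, -2.65691582,  1.03722209]), 'tvec': array([464.72877682, 264.85084054, 975.43072006])}
top {'mtx': array([[428.63865687,   0.        , 254.15299509],
       [  0.        , 428.63865687, 186.56395539],
       [  0.        ,   0.        ,   1.        ]]), 'rvec': array([ 2.0215325 , -2.20280105,  0.22326555]), 'tvec': array([  45.67193911,  521.68573198, 1401.04250809])}
```

View pics/side0.png

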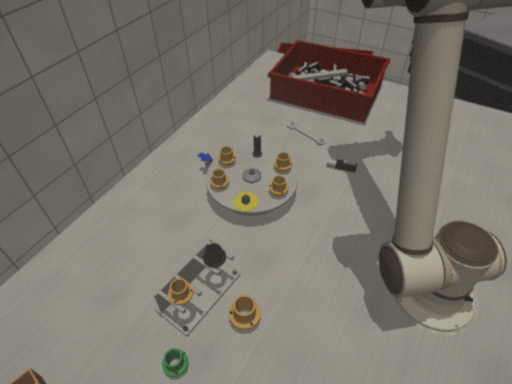

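View pics/top0.png

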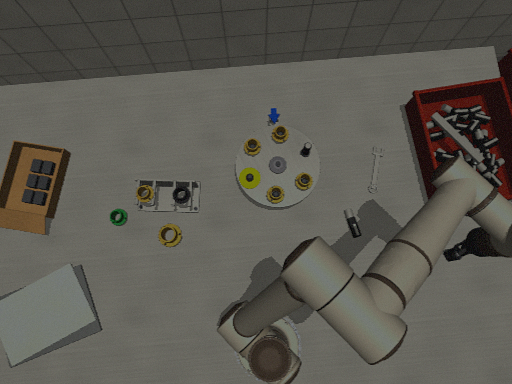

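The brass collar hangs in the rack at side (180,290) and top (145,192), with the black one beside it. The green and the larger brass collars stand on the bench. The seat is at side (246,201) and top (249,178), the grip at side (257,145) and top (306,150), and the pointer at top (273,115). I'll zoom in for precise measurements.

```bash
python3 - <<'E'
import cv2
t=cv2.imread("pics/top0.png");s=cv2.imread("pics/side0.png")
def z(im,x,y,w,h,f,n):
    cv2.imwrite(n,cv2.resize(im[y:y+h,x:x+w],None,fx=f,fy=f,interpolation=cv2.INTER_CUBIC))
z(t,100,100,230,150,3.4,"pics/tz.png")
z(t,125,170,80,50,9,"pics/tr.png")
z(s,150,230,120,105,5.5,"pics/sr.png")
z(s,190,120,120,105,5.5,"pics/st.png")
E
```

```text
(no output)
```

View pics/tz.png

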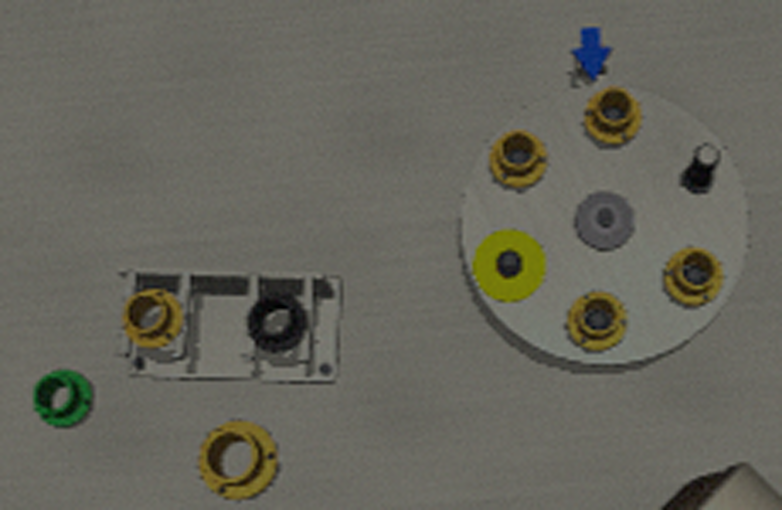

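View pics/tr.png

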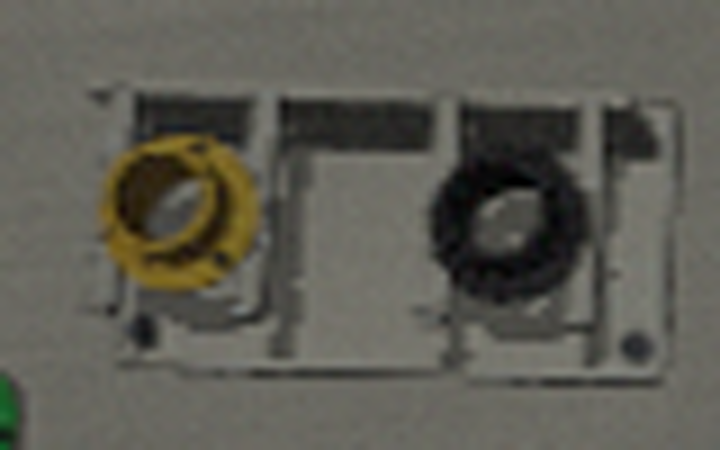

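View pics/sr.png

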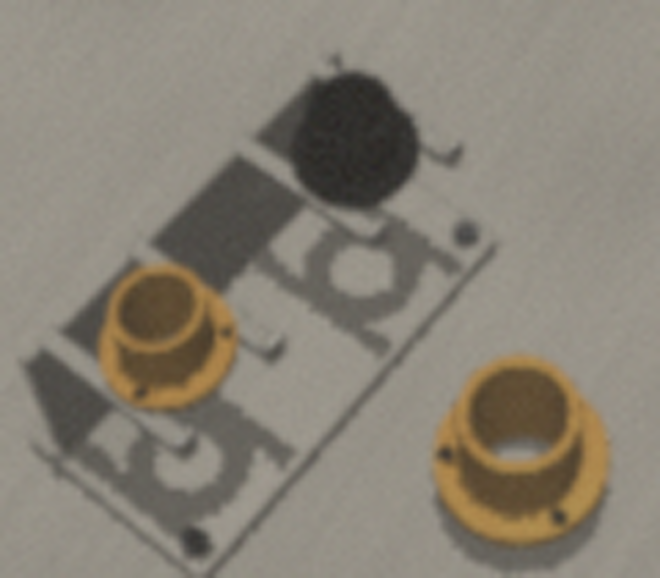

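View pics/st.png

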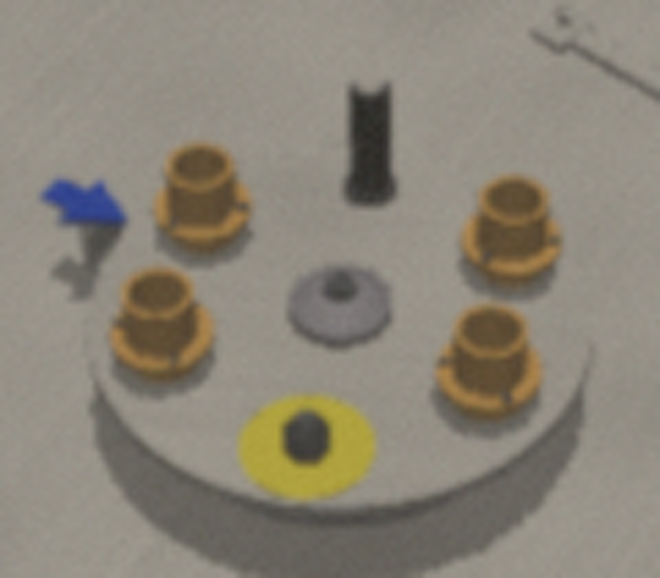

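```bash
cat > h.py <<'E'
import numpy as np,cv2
from scipy.optimize import least_squares
from bench import *
CP={n:camera_params(n) for n in("side","top")}
def proj(n,P):
    c=CP[n];return cv2.projectPoints(np.asarray(P,float).reshape(-1,1,3),c["rvec"],c["tvec"],c["mtx"],None)[0].reshape(-1,2)
def ray(n,uv):
    c=CP[n];R=cv2.Rodrigues(c["rvec"])[0];C=-R.T@c["tvec"].ravel()
    d=R.T@np.linalg.inv(c["mtx"])@np.array([uv[0],uv[1],1.]);return C,d
def atz(n,uv,z):
    C,d=ray(n,uv);return C+d*(z-C[2])/d[2]
def circ(r,z,m=72):
    a=np.linspace(0,2*np.pi,m,endpoint=False);return np.c_[r*np.cos(a),r*np.sin(a),0*a+z]
COL=[np.r_[circ(20,0),circ(20,52)],np.r_[circ(29,16),circ(29,22)]]
S=8
def sil(n,parts,p):
    m=np.zeros((384*S,512*S),np.uint8)
    for q in parts:
        u=proj(n,q+p); h=cv2.convexHull(((u+.5)*S-.5).round().astype(np.int32)); cv2.fillConvexPoly(m,h,255)
    return cv2.resize(m,(512,384),interpolation=cv2.INTER_AREA)/255.
def comp(mask,uv):
    k,l,st,c=cv2.connectedComponentsWithStats(mask.astype(np.uint8))
    best=min(range(1,k),key=lambda i:np.hypot(*(c[i]-uv))-(0 if st[i,4]>15 else -1e3))
    return l==best,c[best],st[best]
def sat(im):
    b=im.astype(int);return b[...,2]-b[...,0]
E
python3 - <<'E'
from h import *
im={n:cv2.imread(f"pics/{n}0.png") for n in("side","top")}
for n,uv in(("side",(180,290)),("top",(145,192))):
    for th in(15,25,40):
        m,c,st=comp(sat(im[n])>th,uv);print(n,th,c,st)
        p=atz(n,c,84+22.);print(' approx',p)
for n,uv in(("side",(246,202)),("top",(249,178))):
    hsv=cv2.cvtColor(im[n],cv2.COLOR_BGR2HSV)
    m=(sat(im[n])>30)&(hsv[...,0]>25)&(hsv[...,0]<35)
    m,c,st=comp(m,uv);print("disc",n,c,st)
    h=cv2.convexHull(np.argwhere(m)[:,::-1].astype(np.float32)); M=cv2.moments(h);c=(M['m10']/M['m00'],M['m01']/M['m00'])
    print(c,atz(n,c,62))
    b=im[n].astype(int);m=(b[...,0]-b[...,2]>40);m,c,st=comp(m,(205,157) if n=="side" else (273,115));print("arrow",c,st,atz(n,c,62),atz(n,c,52))
E
```

```text
side 15 [179.82679739 291.1372549 ] [167 276  28  31 612]
 approx [520.81822911 356.37983824 106.        ]
side 25 [179.81338028 291.04401408] [167 277  27  28 568]
 approx [520.98982316 356.20701269 106.        ]
side 40 [179.90949227 291.42604857] [168 278  25  27 453]
 approx [520.20456736 356.86756179 106.        ]
top 15 [144.19341564 193.1563786 ] [135 185  19  18 243]
 approx [521.8795594  361.09831876 106.        ]
top 25 [144.56666667 193.21428571] [136 185  18  18 210]
 approx [521.5816811  359.88862909 106.        ]
top 40 [145.19607843 193.39869281] [136 185  18  17 153]
 approx [520.7906711  357.85845682 106.        ]
disc side [245.29431438 200.98327759] [233 192  25  19 299]
(245.1140971239981, 200.80245167373877) [552.50339955  11.85751621  62.        ]
arrow [205.         156.28571429] [198 153  15   7  70] [768.69749539 -91.10659789  62.        ] [776.00400459 -99.73306366  52.        ]
disc top [249.54054054 177.60660661] [239 167  22  22 333]
(249.51493930905696, 177.56769374416433) [554.47476405  13.93211622  62.        ]
arrow [273.54736842 114.63157895] [269 108  11  15  95] [772.43444459 -88.58735728  62.        ] [776.29617198 -89.34655178  52.        ]
```

```bash
cat >> h.py <<'E'
from scipy.optimize import minimize
def softmask(im,uv,r=26):
    s=sat(im).astype(float);s=np.clip((s-8)/(32.),0,1)
    y,x=np.mgrid[:384,:512];return s*((abs(x-uv[0])<r)&(abs(y-uv[1])<r)),(abs(x-uv[0])<r)&(abs(y-uv[1])<r)
def fitcol(n,im,uv,p0,r=18):
    # interior shading: compare binary silhouette w/ holes filled
    s,w=softmask(im,uv,r); b=(s>.3).astype(np.uint8); m,_,_=comp(b>0,uv)
    m=cv2.morphologyEx(m.astype(np.uint8),cv2.MORPH_CLOSE,np.ones((3,3)))
    cs,_=cv2.findContours(m,cv2.RETR_EXTERNAL,cv2.CHAIN_APPROX_NONE);mm=np.zeros_like(m);cv2.drawContours(mm,cs,-1,1,-1)
    f=lambda q:((sil(n,COL,np.array([q[0],q[1],p0[2]]))-mm)[w]**2).sum()
    o=minimize(f,p0[:2],method="Nelder-Mead",options=dict(initial_simplex=[[p0[0],p0[1]],[p0[0]+6,p0[1]],[p0[0],p0[1]+6]],xatol=.1,fatol=.01))
    return o.x,o.fun,mm.sum()
E
python3 - <<'E'
from h import *
im={n:cv2.imread(f"pics/{n}0.png") for n in("side","top")}
for n,uv in(("side",(180,290)),("top",(145,192))):
    print("collar",n,fitcol(n,im[n],uv,np.array([520,357,84.])))
T={"side":[(227,155),(219,178),(279,186),(284,161)],"top":[(280,133),(252,146),(275,194),(304,181)]}
F=lambda q:np.array([[q[0]+105*np.cos(q[2]+a),q[1]+105*np.sin(q[2]+a)] for a in(0,-2*np.pi/3,-np.pi/3,np.pi/3,2*np.pi/3)])
for n in T:
    d=[552.5,11.86] if n=="side" else [554.47,13.93]
    pts=[d]
    for uv in T[n]:
        p0=atz(n,uv,62+22);p0[2]=62; r=fitcol(n,im[n],uv,p0,14);pts.append(r[0]);print(r[1:],r[0])
    pts=np.array(pts)
    for s in(1,-1):
        def G(q):
            A=F(q)
            if s<0:A=A[[0,4,3,2,1]]
            return (A-pts).ravel()
        o=least_squares(G,[590,-85,2.0]);print(n,s,o.x,o.cost,G(o.x).reshape(-1,2).round(1).tolist())
E
```

```text
collar side (array([520.12777096, 356.64237034]), np.float64(36.724044598231444), np.uint64(596))
collar top (array([522.50545502, 361.38186264]), np.float64(6.191095732410611), np.uint64(263))
(np.float64(37.92179930795848), np.uint64(328)) [ 694.06193864 -106.22419724]
(np.float64(37.07849288735102), np.uint64(360)) [657.04561064  -7.21082927]
(np.float64(35.89008842752787), np.uint64(371)) [485.49120071 -70.79328346]
(np.float64(34.77365628604383), np.uint64(334)) [ 521.26504999 -170.48325601]
side 1 [589.35350277 -88.26779488   1.92484909] 4.073142451024361 [[0.4, -1.6], [-1.2, 0.2], [-0.6, -0.3], [0.4, 0.2], [1.0, 1.4]]
side -1 [574.65602624 -48.92363138   5.07335461] 40219.20351344633 [[59.2, -159.0], [-52.9, 138.5], [21.2, -58.7], [22.6, -59.4], [-50.2, 138.6]]
(np.float64(6.31118800461361), np.uint64(239)) [ 695.0085802  -102.38815902]
(np.float64(4.813610149942329), np.uint64(238)) [658.45627574  -3.47654485]
(np.float64(5.93846981930027), np.uint64(249)) [487.17708373 -66.4513668 ]
(np.float64(5.227727797001154), np.uint64(249)) [ 523.61132558 -165.03679096]
top 1 [591.00013609 -84.39137231   1.92356701] 0.35579147893884433 [[0.3, 0.2], [-0.5, 0.1], [-0.3, -0.2], [0.4, -0.1], [0.2, -0.0]]
top -1 [576.6309421  -44.92615451   5.05797503] 39724.40770820184 [[57.7, -157.6], [-50.6, 137.7], [21.5, -60.0], [21.7, -58.7], [-50.3, 138.7]]
```

Both cameras give consistent geometry apart from a bias of roughly (2, 4) mm. Averaged, the collar is at (521,359), the axis at (590,-86), the seat at (554,12), and the pointer direction is about -1° from +x. I'll move towards the rack first and align the jaws with world y.

send_rows --pt "-0.332 0.361 0" --pt "-0.332 0.361 0" --pt "-0.332 0.361 0" --pt "-0.332 0.361 0" --pt "-0.332 0.361 0" --pt "-0.332 0.361 0" --pt "-0.332 0.361 0" --pt "-0.332 0.361 0" --pt "-0.332 0.361 0" --pt "-0.332 0.361 0" --pt "-0.332 0.361 0" --pt "-0.332 0.361 0" --yaw '[24.8, 24.8, 24.8, 24.8, 24.8, 24.8, 24.8, 24.8, 24.8, 24.8, 24.8, 24.8]' --fingers '[0, 0, 0, 0, 0, 0, 0, 0, 0, 0, 0, 0]'

```text
clock: 1.3
position: [412.0, -98.5, 230.7]
ee_rot: [-0.002, 1.0, 0.001, -0.001]
contact_force: [0.2, 0.1, 0.2]
gripper_width: 85.1
```

send_rows --pt "-0.109 0.457 0" --pt "-0.109 0.457 0" --pt "-0.109 0.457 0" --pt "-0.109 0.457 0" --pt "-0.109 0.457 0" --pt "-0.109 0.457 0" --pt "-0.109 0.457 0" --pt "-0.109 0.457 0" --pt "-0.109 0.457 0" --pt "-0.109 0.457 0" --pt "-0.109 0.457 0" --pt "-0.109 0.457 0" --yaw '[0, 0, 0, 0, 0, 0, 0, 0, 0, 0, 0, 0]' --fingers '[0, 0, 0, 0, 0, 0, 0, 0, 0, 0, 0, 0]'

```text
clock: 2.5
position: [519.7, 357.3, 230.3]
ee_rot: [-0.001, 1.0, 0.0, -0.002]
contact_force: [0.5, -0.3, -0.5]
gripper_width: 85.2
```

```bash
cat > snap.py <<'E'
import sys;from h import *
k=sys.argv[1];print(read_state()["joints"].round(2),read_state()["position"].round(1))
out=[]
for n,a in zip(("side","top"),sys.argv[2:]):
    im=get_image(n);cv2.imwrite(f"pics/{n}_{k}.png",im)
    x,y,w,h,f=map(int,a.split(","));out.append(cv2.resize(im[y:y+h,x:x+w],None,fx=f,fy=f,interpolation=cv2.INTER_CUBIC))
H=max(o.shape[0] for o in out)
cv2.imwrite(f"pics/z_{k}.png",np.hstack([cv2.copyMakeBorder(o,0,H-o.shape[0],0,0,0) for o in out]))
E
python3 snap.py a 130,190,130,150,3 110,150,130,100,3
```

```text
[ 0.86  0.4   0.02 -0.   -1.2  -2.43] [519.7 357.3 230.3]
```

View pics/z_a.png

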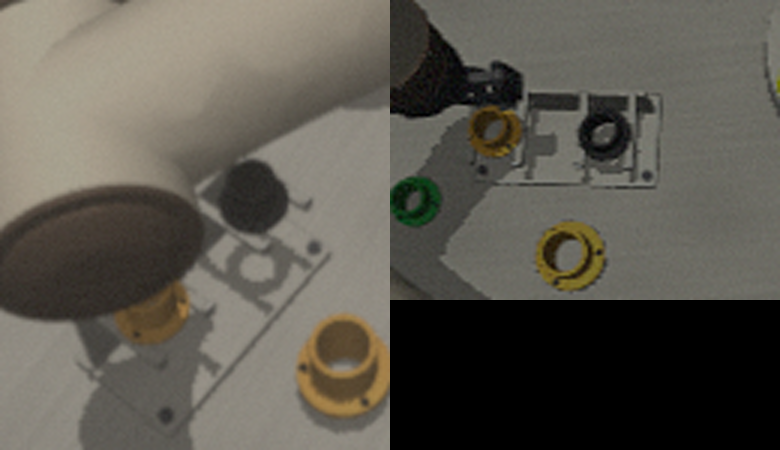

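```bash
python3 - <<'E'
from h import *
p=read_state()["position"]
for dz in(0,13):
  for dy in(-57,-42.5,42.5,0):
    u=proj("top",[p+[0,dy,dz]])[0];print(dz,dy,u,(u-[110,150])*6)
im=cv2.imread("pics/top_a.png");cv2.imwrite("pics/f.png",cv2.resize(im[150:230,110:210],None,fx=6,fy=6,interpolation=cv2.INTER_CUBIC)*2)
E
```

```text
0 -57 [153.96944638 184.16788274] [263.81667829 205.00729642]
0 -42.5 [149.10691978 184.57809688] [234.64151868 207.46858126]
0 42.5 [120.57475393 186.98513726] [ 63.44852359 221.91082355]
0 0 [134.84675588 185.78111772] [149.08053529 214.68670635]
13 -57 [152.9389649 183.2393812] [257.63378942 199.43628722]
13 -42.5 [148.02736732 183.65358996] [228.16420391 201.92153977]
13 42.5 [119.20698271 186.08409358] [ 55.24189628 216.50456148]
13 0 [133.62321401 184.86833249] [141.73928408 209.20999491]
```

View pics/f.png

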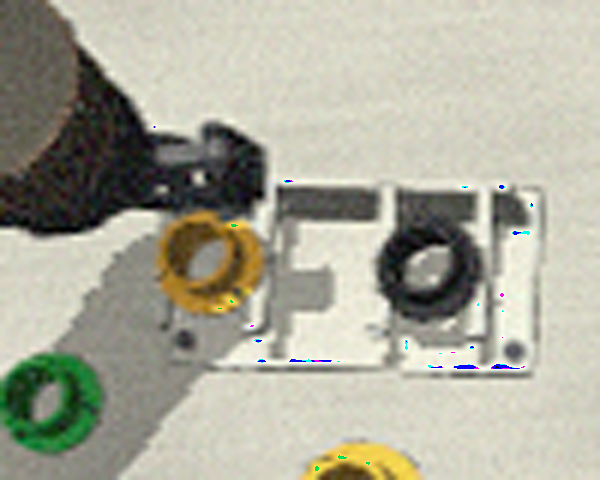

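send_rows --pt "-0.0015 0.0015 0.04" --pt "-0.0015 0.0015 0.08" --pt "-0.0015 0.0015 0.1" --pt "-0.0015 0.0015 0.11" --pt "-0.0015 0.0015 0.117" --pt "-0.0015 0.0015 0.12" --pt "-0.0015 0.0015 0.12" --pt "-0.0015 0.0015 0.12" --yaw '[0, 0, 0, 0, 0, 0, 0, 0]' --fingers '[0, 0, 0, 0, 0, 0, 60, 60]'

```text
clock: 3.4
position: [521.4, 359.0, 112.6]
ee_rot: [-0.001, 1.0, 0.001, -0.0]
contact_force: [0.0, 0.4, -0.2]
gripper_width: 65.7
```

```bash
python3 snap.py b 130,190,130,150,3 110,150,130,100,3
```

```text
[ 0.86  0.5  -0.12 -0.   -0.95 -2.42] [521.4 359.  112.6]
```

View pics/z_b.png

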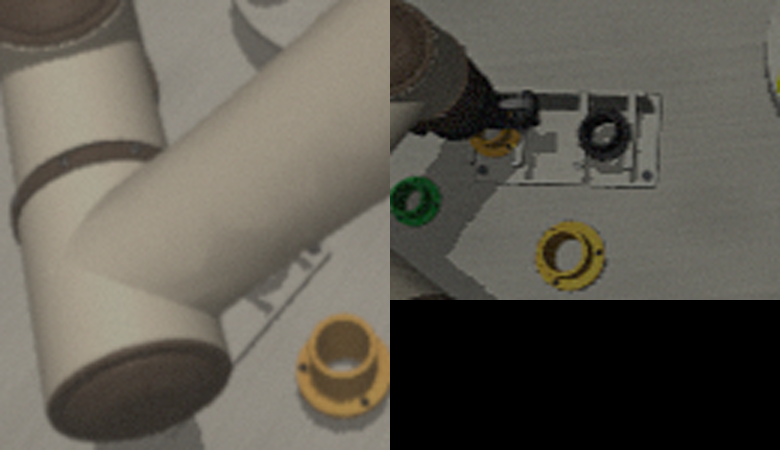

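send_rows --pt "0 0 0.003" --pt "0 0 0.003" --pt "0 0 0.003" --pt "0 0 0.003" --pt "0 0 0.003" --pt "0 0 0.003" --pt "0 0 0.003" --yaw '[0, 0, 0, 0, 0, 0, 0]' --fingers '[100, 115, 255, 255, 255, 255, 255]'

```text
clock: 4.2
position: [521.4, 359.0, 109.7]
ee_rot: [-0.001, 1.0, 0.001, -0.0]
contact_force: [0.0, -2.1, 3.1]
gripper_width: 38.3
```

send_rows --pt "0 0 -0.005" --pt "0 0 -0.012" --pt "0 0 -0.025" --pt "0 0 -0.045" --pt "0 0 -0.07" --pt "0 0 -0.09" --pt "0 0 -0.09" --pt "0 0 -0.09" --yaw '[0, 0, 0, 0, 0, 0, 0, 0]' --fingers '[255, 255, 255, 255, 255, 255, 255, 255]'

```text
clock: 5.0
position: [521.0, 358.7, 199.7]
ee_rot: [-0.001, 1.0, 0.002, -0.0]
contact_force: [0.6, 0.8, -3.4]
gripper_width: 38.0
```

```bash
python3 snap.py c 130,190,130,150,3 110,150,130,100,3
```

```text
[ 0.86  0.42 -0.02 -0.   -1.13 -2.42] [521.  358.7 199.7]
```

View pics/z_c.png

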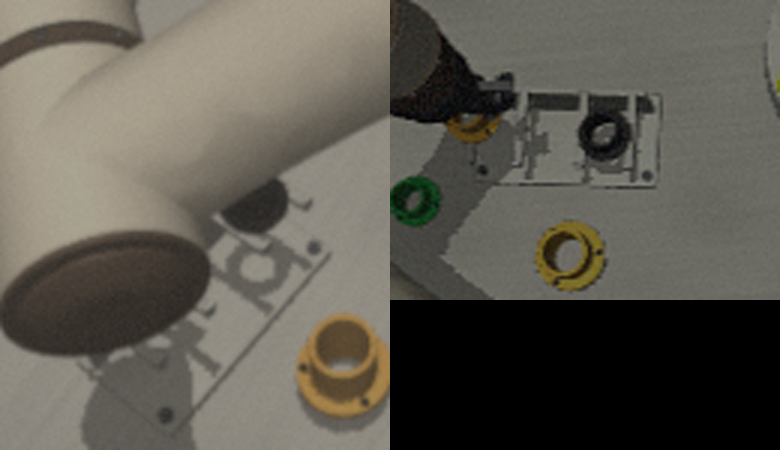

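send_rows --pt "-0.033 -0.3465 0" --pt "-0.033 -0.3465 0" --pt "-0.033 -0.3465 0" --pt "-0.033 -0.3465 0" --pt "-0.033 -0.3465 0" --pt "-0.033 -0.3465 0" --pt "-0.033 -0.3465 0" --pt "-0.033 -0.3465 0" --pt "-0.033 -0.3465 0" --pt "-0.033 -0.3465 0" --pt "-0.033 -0.3465 0" --yaw '[0, 0, 0, 0, 0, 0, 0, 0, 0, 0, 0]' --fingers '[255, 255, 255, 255, 255, 255, 255, 255, 255, 255, 255]'

```text
clock: 6.2
position: [553.9, 12.9, 197.3]
ee_rot: [-0.002, 1.0, 0.0, -0.002]
contact_force: [0.5, 0.6, -2.7]
gripper_width: 38.2
```

```bash
python3 snap.py d 180,110,130,130,3 220,100,120,120,3
```

```text
[ 0.31  0.29 -0.22 -0.   -1.06 -1.88] [553.9  12.9 197.3]
```

View pics/z_d.png

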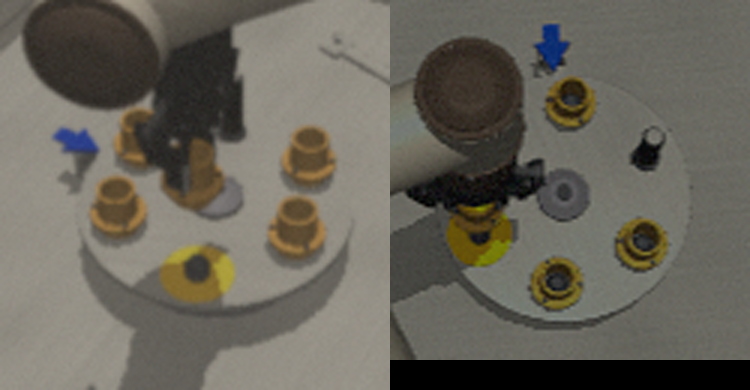

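send_rows --pt "0 -0.001 0.03" --pt "0 -0.001 0.055" --pt "0 -0.001 0.07" --pt "0 -0.001 0.078" --pt "0 -0.001 0.078" --pt "0 -0.001 0.078" --yaw '[0, 0, 0, 0, 0, 0]' --fingers '[255, 255, 255, 255, 255, 255]'

```text
clock: 6.9
position: [554.5, 12.5, 120.3]
ee_rot: [-0.002, 1.0, 0.0, -0.001]
contact_force: [0.8, 0.7, -1.9]
gripper_width: 37.8
```

```bash
python3 snap.py e 190,120,120,120,3 220,100,120,120,3
python3 - <<'E'
from h import *
p=read_state()["position"];im=cv2.imread("pics/side_e.png");f=8;x0,y0=220,160
z=cv2.resize(im[y0:y0+60,x0:x0+70],None,fx=f,fy=f,interpolation=cv2.INTER_CUBIC)
b=p[2]-109.7+84;print(p,b)
def dr(c,col):
    u=(proj("side",c)+.5-[x0,y0])*f;cv2.polylines(z,[u.round().astype(np.int32)],True,col,1)
o=np.array([520.13-521.4,356.64-359,0])
q=np.array([p[0],p[1],b])+o
for c in(circ(29,16),circ(29,22),circ(20,0),circ(20,52)):dr(c+q,(0,255,0))
dr(circ(13,0)+[552.97,10.2,75],(255,0,0));dr(circ(6,0)+[552.97,10.2,86],(255,0,0));dr(circ(37,0)+[552.97,10.2,62],(255,0,0))
cv2.imwrite("pics/ov.png",z)
E
```

```text
[ 0.31  0.37 -0.32 -0.   -0.88 -1.88] [554.5  12.5 120.3]
[554.65663609  12.3995324  120.71252684] 95.01252683779099
```

View pics/z_e.png

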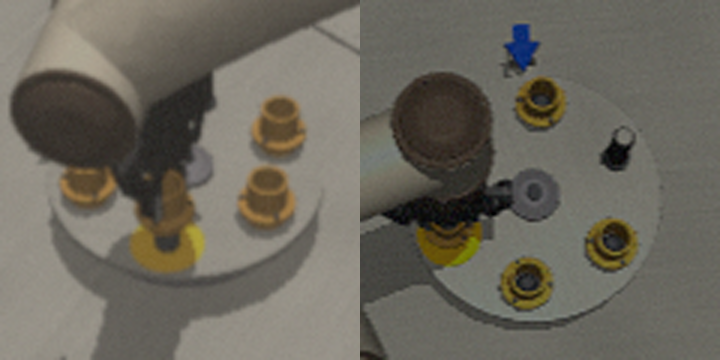

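View pics/ov.png

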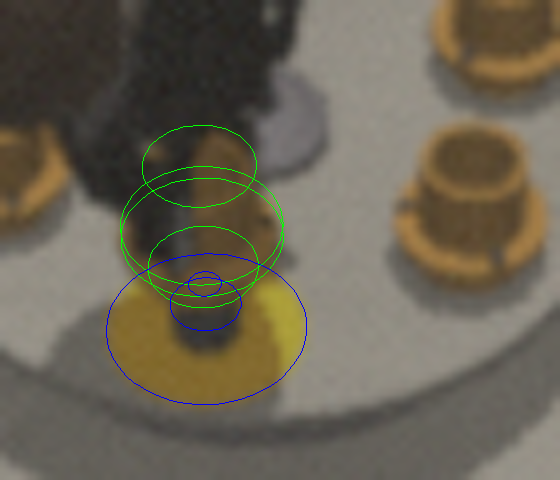

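send_rows --pt "0.0005 0 0.005" --pt "0.0005 0 0.009" --pt "0.0005 0 0.013" --pt "0.0005 0 0.017" --pt "0.0005 0 0.02" --pt "0.0005 0 0.02" --pt "0.0005 0 0.02" --yaw '[0, 0, 0, 0, 0, 0, 0]' --fingers '[255, 255, 255, 255, 255, 255, 255]'

```text
clock: 7.7
position: [554.2, 12.4, 100.6]
ee_rot: [-0.002, 1.0, 0.001, -0.001]
contact_force: [0.3, 0.3, -2.4]
gripper_width: 37.8
```

send_rows --pt "0 0 0.003" --pt "0 0 0.006" --pt "0 0 0.009" --pt "0 0 0.011" --pt "0 0 0.011" --pt "0 0 0.011" --yaw '[0, 0, 0, 0, 0, 0]' --fingers '[255, 255, 255, 255, 255, 255]'

```text
clock: 8.3
position: [554.2, 12.4, 89.6]
ee_rot: [-0.002, 1.0, 0.001, -0.001]
contact_force: [0.3, -0.6, -2.9]
gripper_width: 37.8
```

Bottom at about 64 mm and no contact yet. I'll go down in small steps until the plate pushes back.

send_rows --pt "0 0 0.001" --pt "0 0 0.002" --pt "0 0 0.0025" --pt "0 0 0.0025" --yaw '[0, 0, 0, 0]' --fingers '[255, 255, 255, 255]'

```text
clock: 8.7
position: [554.4, 12.4, 87.7]
ee_rot: [-0.002, 1.0, 0.001, -0.0]
contact_force: [-0.9, -0.2, 2.1]
gripper_width: 37.7
```

send_rows --pt "0 0 0" --pt "0 0 0" --pt "0 0 0" --pt "0 0 0" --pt "0 0 0" --yaw '[0, 0, 0, 0, 0]' --fingers '[130, 110, 60, 40, 40]'

```text
clock: 9.2
position: [554.5, 12.4, 87.7]
ee_rot: [-0.002, 1.0, 0.001, -0.0]
contact_force: [0.5, 0.6, -0.4]
gripper_width: 72.2
```

send_rows --pt "0 0 -0.008" --pt "0 0 -0.02" --pt "0 0 -0.05" --pt "0 0 -0.1" --pt "0 0 -0.13" --pt "0 0 -0.13" --yaw '[0, 0, 0, 0, 0, 0]' --fingers '[40, 40, 40, 40, 40, 40]'

```text
clock: 9.8
position: [557.7, 12.7, 224.7]
ee_rot: [-0.003, 1.0, 0.002, 0.006]
contact_force: [-0.1, 0.4, -0.0]
gripper_width: 71.5
```

send_rows --pt "-0.069 -0.1975 0" --pt "-0.069 -0.1975 0" --pt "-0.069 -0.1975 0" --pt "-0.069 -0.1975 0" --pt "-0.069 -0.1975 0" --pt "-0.069 -0.1975 0" --pt "-0.069 -0.1975 0" --yaw '[0, 0, 0, 0, 0, 0, 0]' --fingers '[0, 0, 0, 0, 0, 0, 0]'

```text
clock: 10.5
position: [627.1, -183.7, 224.7]
ee_rot: [-0.003, 1.0, 0.002, 0.006]
contact_force: [-0.6, 0.3, -0.3]
gripper_width: 85.5
```

```bash
python3 snap.py f 190,120,120,120,3 220,100,120,120,3
```

```text
[-0.04  0.43  0.07 -0.   -1.19 -1.52] [ 627.1 -183.7  224.7]
```

View pics/z_f.png

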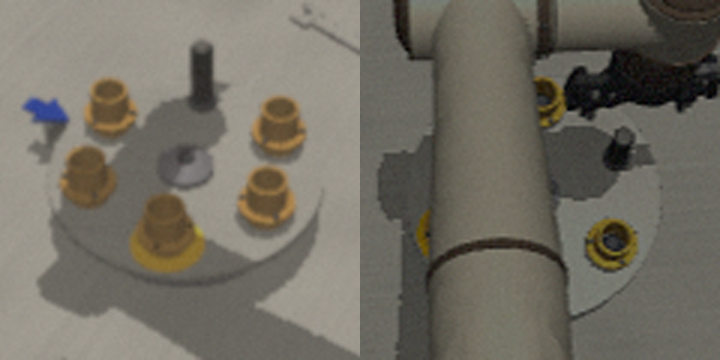

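```bash
python3 - <<'E'
from h import *
im=cv2.imread("pics/side_f.png");f=8;x0,y0=220,165
z=cv2.resize(im[y0:y0+60,x0:x0+70],None,fx=f,fy=f,interpolation=cv2.INTER_CUBIC)*1.5
def dr(c,col):
    u=(proj("side",c)+.5-[x0,y0])*f;cv2.polylines(z,[u.round().astype(np.int32)],True,col,1)
q=np.array([552.97,10.2,62])
for c in(circ(29,16),circ(29,22),circ(20,0),circ(20,52)):dr(c+q,(0,255,0))
dr(circ(37,0)+q,(255,0,0))
cv2.imwrite("pics/ov2.png",z.clip(0,255))
E
```

```text
[ WARN:0@0.934] global loadsave.cpp:1063 imwrite_ Unsupported depth image for selected encoder is fallbacked to CV_8U.
```

View pics/ov2.png

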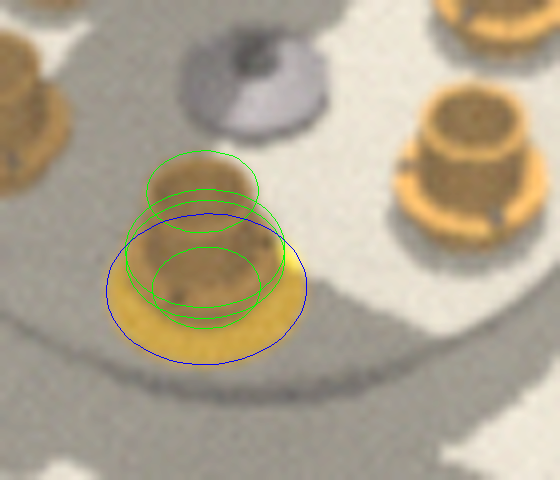

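send_rows --pt "0 -0.001 0.04" --pt "0 -0.001 0.08" --pt "0 -0.001 0.105" --pt "0 -0.001 0.12" --pt "0 -0.001 0.124" --pt "0 -0.001 0.124" --pt "0 -0.001 0.124" --yaw '[0, 0, 0, 0, 0, 0, 0]' --fingers '[0, 0, 0, 0, 0, 0, 0]'

```text
clock: 11.3
position: [629.7, -182.9, 102.8]
ee_rot: [-0.004, 1.0, 0.002, 0.008]
contact_force: [0.8, 0.2, 0.2]
gripper_width: 85.6
```

send_rows --pt "0.003 -0.002 0.002" --pt "0.003 -0.002 0.002" --pt "0.003 -0.002 0.002" --pt "0.003 -0.002 0.002" --pt "0.003 -0.002 0.002" --pt "0.003 -0.002 0.002" --pt "0.003 -0.002 0.002" --pt "0.003 -0.002 0.002" --pt "0.003 -0.002 0.002" --pt "0.003 -0.002 0.002" --yaw '[0, 0, 0, 0, 0, 0, 0, 0, 0, 0]' --fingers '[0, 60, 120, 150, 170, 255, 255, 255, 255, 255]'

```text
clock: 12.3
position: [626.9, -185.1, 101.0]
ee_rot: [-0.004, 1.0, 0.001, 0.008]
contact_force: [-0.6, -0.5, 2.2]
gripper_width: 22.7
```

```bash
python3 snap.py g 190,120,120,120,3 220,100,120,120,3
```

```text
[-0.04  0.54 -0.09 -0.   -0.93 -1.52] [ 626.9 -185.1  101. ]
```

View pics/z_g.png

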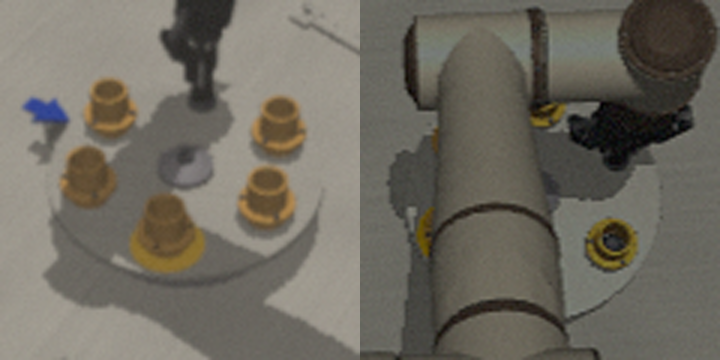

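```bash
cat > arc.py <<'E'
import sys;from h import *
from scipy.spatial.transform import Rotation as R
ax=np.array([590.4,-86.5]);s=read_state();p=s["position"];Rm=R.from_quat(s["ee_rot"]).as_matrix()
d=p[:2]-ax;ph0=np.arctan2(d[1],d[0]);print(np.hypot(*d),np.degrees(ph0),s["contact_force"])
end=np.radians(float(sys.argv[1]));n=int(sys.argv[2])
for i in range(1,n+1):
    ph=ph0+(end-ph0)*i/n
    t=np.array([*(ax+105*np.array([np.cos(ph),np.sin(ph)])),101.5])-p
    print((Rm.T@t/1000).round(4).tolist())
E
python3 arc.py -108 10
```

```text
105.12275198322627 -69.70944611519955 [-1.3550187  -1.65520086  2.96359197]
[0.0067, -0.002, -0.0007]
[0.0135, -0.0037, -0.0008]
[0.0204, -0.005, -0.0009]
[0.0274, -0.0058, -0.001]
[0.0344, -0.0061, -0.0011]
[0.0414, -0.0059, -0.0012]
[0.0484, -0.0053, -0.0013]
[0.0553, -0.0042, -0.0014]
[0.0622, -0.0027, -0.0015]
[0.0689, -0.0007, -0.0016]
```

send_rows --pt "0.003 -0.001 0" --pt "0.01 -0.003 -0.001" --pt "0.017 -0.0045 -0.001" --pt "0.024 -0.0055 -0.001" --pt "0.031 -0.006 -0.001" --pt "0.038 -0.006 -0.001" --pt "0.045 -0.0056 -0.001" --pt "0.052 -0.0048 -0.001" --pt "0.059 -0.0035 -0.0015" --pt "0.065 -0.002 -0.0015" --pt "0.069 -0.0007 -0.0015" --pt "0.069 -0.0007 -0.0015" --yaw '[0, 0, 0, 0, 0, 0, 0, 0, 0, 0, 0, 0]' --fingers '[255, 255, 255, 255, 255, 255, 255, 255, 255, 255, 255, 255]'

```text
clock: 13.6
position: [556.0, -185.8, 101.0]
ee_rot: [-0.004, 1.0, 0.002, 0.006]
contact_force: [-1.7, -0.2, -4.5]
gripper_width: 22.6
```

```bash
python3 arc.py -145 10
```

```text
105.09630669360087 -109.11320252800489 [-1.70985501 -0.1578575  -4.46953199]
[0.0061, 0.0025, -0.0005]
[0.012, 0.0053, -0.0006]
[0.0178, 0.0084, -0.0007]
[0.0234, 0.0119, -0.0007]
[0.0287, 0.0157, -0.0008]
[0.0338, 0.0199, -0.0008]
[0.0386, 0.0244, -0.0009]
[0.0432, 0.0292, -0.0009]
[0.0474, 0.0342, -0.0009]
[0.0513, 0.0395, -0.0009]
```

send_rows --pt "0.003 0.0012 0" --pt "0.009 0.0038 0" --pt "0.0149 0.0068 0" --pt "0.0206 0.0101 0" --pt "0.026 0.0138 0" --pt "0.0313 0.0178 0" --pt "0.0362 0.0221 0" --pt "0.0409 0.0268 0" --pt "0.0453 0.0317 0" --pt "0.0494 0.0368 0" --pt "0.0513 0.0395 0" --pt "0.0513 0.0395 0" --yaw '[0, 0, 0, 0, 0, 0, 0, 0, 0, 0, 0, 0]' --fingers '[255, 255, 255, 255, 255, 255, 255, 255, 255, 255, 255, 255]'

```text
clock: 14.8
position: [503.9, -146.0, 100.9]
ee_rot: [-0.004, 1.0, 0.002, 0.006]
contact_force: [-2.7, -0.3, 2.1]
gripper_width: 22.7
```

```bash
python3 arc.py -181.3 10
```

```text
104.97389368013378 -145.44131772618653 [-2.69517391 -0.33146032  2.12486834]
[0.0035, 0.0055, -0.0006]
[0.0067, 0.0113, -0.0006]
[0.0095, 0.0173, -0.0006]
[0.0119, 0.0234, -0.0006]
[0.0139, 0.0296, -0.0006]
[0.0155, 0.036, -0.0006]
[0.0167, 0.0424, -0.0006]
[0.0176, 0.049, -0.0006]
[0.018, 0.0555, -0.0006]
[0.018, 0.0621, -0.0005]
```

send_rows --pt "0.0018 0.0027 0" --pt "0.0051 0.0084 0" --pt "0.0081 0.0143 0" --pt "0.0107 0.0203 0" --pt "0.0129 0.0265 0" --pt "0.0147 0.0328 0" --pt "0.0161 0.0392 0" --pt "0.0172 0.0457 0" --pt "0.0178 0.0522 0" --pt "0.018 0.0588 0" --pt "0.018 0.0621 0" --pt "0.018 0.0621 0" --yaw '[0, 0, 0, 0, 0, 0, 0, 0, 0, 0, 0, 0]' --fingers '[255, 255, 255, 255, 255, 255, 255, 255, 255, 255, 255, 255]'

```text
clock: 16.0
position: [485.5, -83.3, 100.9]
ee_rot: [-0.005, 1.0, 0.002, 0.006]
contact_force: [-0.9, 0.8, -0.2]
gripper_width: 22.6
```

```bash
python3 arc.py -181.3 1; python3 snap.py h 190,120,120,120,3 220,100,120,120,3
```

```text
104.90050967137334 178.22891009951186 [-0.8743459   0.8412773  -0.18260931]
[0.0001, -0.0009, -0.0006]
[ 0.16  0.3  -0.49 -0.   -0.76 -1.72] [485.5 -83.3 100.9]
```

View pics/z_h.png

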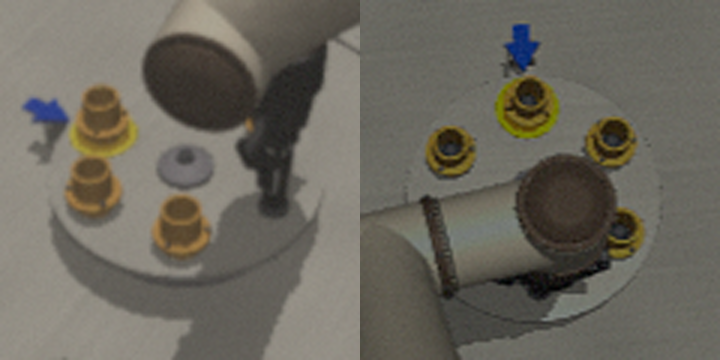

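```bash
python3 - <<'E'
from h import *
B={"side":np.array([589.35,-88.27]),"top":np.array([591.0,-84.39])}
for n,uvd,uva in(("side",(225,162),(205,157)),("top",(275,135),(273,115))):
    im=cv2.imread(f"pics/{n}_h.png")
    p0=atz(n,uvd,84);p0[2]=62
    hsv=cv2.cvtColor(im,cv2.COLOR_BGR2HSV)
    y=(sat(im)>25)&(hsv[...,0]>=25)&(hsv[...,0]<36); yy,xx=np.mgrid[:384,:512]
    y&=(abs(xx-uvd[0])<20)&(abs(yy-uvd[1])<20)
    P=np.argwhere(y)[:,::-1].astype(float)
    h=cv2.convexHull(P.astype(np.float32))[:,0]
    # outer contour of disc: fit circle r=37 robustly in plane
    W=np.array([atz(n,u,62)[:2] for u in h])
    o=least_squares(lambda q:np.hypot(*(W-q).T)-36,p0[:2],loss="soft_l1")
    dd=o.x-B[n];print(n,"disc",o.x,np.abs(o.fun).round(1),"r,ang",np.hypot(*dd),np.degrees(np.arctan2(dd[1],dd[0])))
    b=im.astype(int);m,c,st=comp(b[...,0]-b[...,2]>30,uva)
    for z in(57,62,67):
        A=np.array([atz(n,u,z)[:2] for u in np.argwhere(m)[:,::-1]]);d=A.mean(0)-B[n]
        w,v=np.linalg.eigh(np.cov(A.T));e=v[:,1]*np.sign(v[0,1]);rr=(A-B[n])@(d/np.hypot(*d))
        print(" arrow z",z,"r",np.hypot(*d),rr.min(),rr.max(),"ang",np.degrees(np.arctan2(d[1],d[0])),"own dir",np.degrees(np.arctan2(e[1],e[0])))
E
```

```text
side disc [692.93836036 -90.29776918] [2.7 0.9 0.3 0.5 3.7 0.4 2.3 0.3 0.8 1.  1. ] r,ang 103.60820551131664 -1.1214366062078105
 arrow z 57 r 183.22325848715803 155.16634851480362 210.36322146189514 ang -2.125337372103166 own dir -2.9334215838687525
 arrow z 62 r 179.46058130413317 151.61511271712095 206.36331678354978 ang -0.7930255890000367 own dir -2.933421583868841
 arrow z 67 r 175.79906322876855 148.10140486104015 202.4941361287416 ang 0.595562037707143 own dir -2.9334215838687765
top disc [697.34697151 -88.60771903] [ 0.6  1.   2.3  3.  50.3 40.8  1.4  0.9  1.   0.5  1.   0.4  0.4  0.6
  0.8] r,ang 106.43057597896761 -2.2711593354828628
 arrow z 57 r 183.58524341489854 152.41049450863997 208.65760029254974 ang -1.4932327748610938 own dir -4.285628448623405
 arrow z 62 r 181.64486995998934 150.58117114164997 206.64250763073142 ang -1.3891839681967977 own dir -4.285628448623385
 arrow z 67 r 179.70510847495805 148.75258534197096 204.6281368324312 ang -1.282888570593021 own dir -4.285628448623367
```

```bash
python3 - <<'E'
from h import *
for n,uv in(("side",(225,160)),("top",(276,133))):
    im=cv2.imread(f"pics/{n}_h.png")
    hsv=cv2.cvtColor(im,cv2.COLOR_BGR2HSV); im[(hsv[...,0]>=24)&(hsv[...,0]<36)]=0 if n=="side" else im[(hsv[...,0]>=24)&(hsv[...,0]<36)]
    f=8;x0,y0=uv[0]-30,uv[1]-30
    z=cv2.resize(cv2.imread(f"pics/{n}_h.png")[y0:y0+60,x0:x0+48],None,fx=f,fy=f,interpolation=cv2.INTER_CUBIC)
    a=np.radians(-1.7);q=np.array({"side":[589.35,-88.27,62],"top":[591.0,-84.39,62]}[n])+105*np.array([np.cos(a),np.sin(a),0])
    for c,k in((circ(29,16),(0,255,0)),(circ(29,22),(0,255,0)),(circ(20,52),(0,255,0)),(circ(37,0),(255,0,0))):
        cv2.polylines(z,[((proj(n,c+q)+.5-[x0,y0])*f).round().astype(np.int32)],True,k,1)
    cv2.imwrite(f"pics/ov3{n}.png",z)
cv2.imwrite("pics/ov3.png",np.hstack([cv2.imread(f"pics/ov3{n}.png") for n in("side","top")]))
E
```

```text
(no output)
```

View pics/ov3.png

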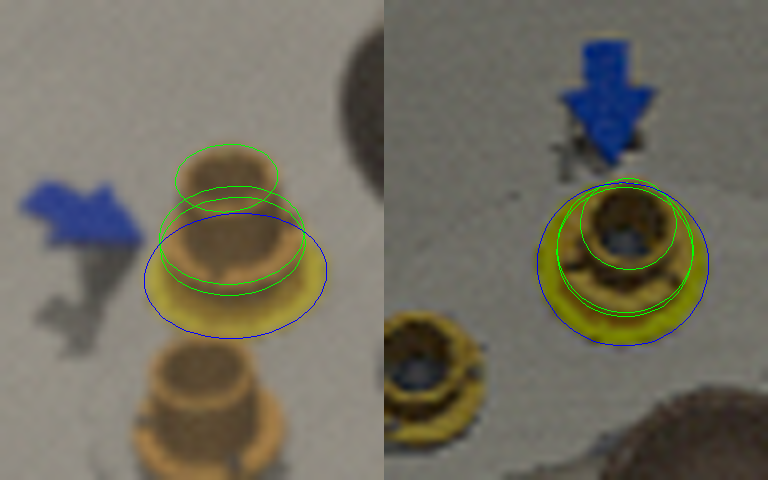

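The overlay has the collar upright, flange low and centred on the disc. The seat lines up with the pointer within about 1°, and the grip is held. I'll hand the job in.

```bash
python3 - <<'E'
from bench import *
s=read_state();print(s["clock"],s["gripper_width"],abs(s["joint_vel"]).max());print(job_done())
E
```

```text
16.1 22.576596154953116 0.007184186765846199
the job is handed in; nothing more can be done
None
```

I handed the job in at 16.1 s. The hanging brass collar is seated over the spigot at the yellow-marked seat, and that seat now faces the blue pointer. The gripper still holds the black hand grip. `job_done()` gave no verdict.

**What I did:** I lifted the collar out of its fork and lowered it until I felt the plate push back with about 5 N. I released it there, gripped the hand grip and turned the table about 112° clockwise.

**Last checks:**
- **Collar:** the image overlays show it upright, flange low, and centred within its play.
- **Seat direction:** −1.1° in the side camera and −2.3° in the top one, against −0.8° and −1.4° for the pointer. That is an error of about 1–2 mm, with 10 mm allowed.
- **Grip:** the fingers are closed to 22.6 mm on the 24 mm grip. The collar's 40 mm tube had also read about 2 mm under its size.
- **Stillness:** the arm was at rest, with joint speeds below 0.01 rad/s.

**What disagreed or was not checked:**
- **Cameras:** the two differed by about 2 mm in x and 4 mm in y. I used their average, and the forces stayed low at both grasps and the seating.
- **Pointer's drawn direction:** this came out at −2.9° and −4.3°, a little off its position angle. It is a rough estimate from a small patch, so I did not use it.
- **Other items:** I did not measure the black collar, spanner and clamp again at the end. I kept the arm well clear of them and felt no unexpected contact.

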